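Assemble the keyed ball stand and show the small stone ball

TASK

Put the display stand together: fit the loose wooden carrier onto the stand's keyed post, with its notch over the key, so that it sits fully home on the stand's foot. Then take the smallest of the three stone balls from the rack and gently set it in the carrier's ring cup, and leave everything else on the table where it is.

Things in the scene. Friction and masses are not known exactly. Their poses are not given: they have to be found in the camera images.
- stand: Display stand, fixed. Its foot is a dark wooden block 25 mm high, spanning x -40 to +95 and y -32 to +32 mm in its own frame; a brass post with a key stands on it. Origin: on the post's axis at table level; z up; x points to the foot's long end, away from the key.
- key_top (a point): Middle of the key's upper edge. The key is a brass fin on the stand's -x side of the post, 6 mm wide, reaching out to 13.5 mm from the post's axis, 20 mm high above the foot plus a roof-shaped top of 3 mm. The post is round, 16 mm diameter, 37 mm tall above the foot, its last 6 mm tapering to 9 mm: a carrier being lowered meets the post first, then the key 23 mm before home.
- stand_seat (a point): The point on the post's axis at the top of the foot (25 mm over the table). The carrier's origin lies here when it is home.
- head: The loose carrier, about 240 g: dark wooden hub block 40 mm high, x -24 to +48 and y -18 to +18 mm in its own frame; its two plain y faces are good to grip. A brass arm, its top level with the hub's, runs from the +x face to a ring cup. Starts upright on the table. Origin: on the bore's axis at the hub's underside; z up; x along the arm to the cup. Balance point about 16 mm along x.
- notch (a point): Middle of the notch at the hub's upper face, 12 mm from the bore's axis on the carrier's -x side. The bore goes right through, 18 mm wide; the notch, also right through, is 8.5 mm wide and reaches out to 15 mm from the axis. The carrier goes home only with its x along the stand's x (cup over the foot's long end), with about 0.1 rad of play.
- cup (a point): Centre of the ring cup's upper rim: 75 mm along x from the carrier's bore axis, 42 mm above the hub's underside. Ring 38 mm outside, 30 mm inside diameter, 12 mm high, open below. Its frame is parallel to the carrier's. The small ball at rest in it has its centre 16 mm above this point.
- rack: Ball rack, fixed: wooden strip 64 x 290 mm (x, y) and 15 mm high with three brass rings (38 mm outside, 30 mm inside, 8 mm high) on it, 100 mm apart along its y. A ball lies in each. Origin: centre of the underside, x about away from the robot.
- ball_center (a point): Centre of the smallest stone ball: polished green stone, 44 mm diameter, about 120 g; 39 mm over the table as it lies in a ring of the rack. It may lie in any of the three.
- ball: The smallest stone ball itself; its origin is on its surface and turns with it: use ball_center.
- ball_mid_center (a point): Centre of the middle stone ball (58 mm diameter), to be left in the rack.
- ball_big_center (a point): Centre of the biggest stone ball (66 mm diameter), to be left in the rack.
- ring_box: Small closed black box, 40 x 40 x 32 mm, loose, between the task's things, to be left alone. Origin: centre of its underside.
- phone: Black phone, 152 x 72 x 9 mm, lying near the right edge, to be left alone. Origin: centre of its underside.
- cards: Stack of white cards, 86 x 54 x 22 mm, on the left, to be left alone. Origin: centre of its underside.
- mug: Blue mug, 80 mm diameter, 90 mm high, on the right, to be left alone. Origin: centre of its underside.
- notepad: Brown notepad, 100 x 70 x 12 mm, on the left, to be left alone. Origin: centre of its underside.

How it is judged (in metres and radians):
On the way:
1. the carrier is fully home on the keyed post and let go (horizontal distance between head and stand_seat below 0.004 m and z of head in the frame of stand_seat below 0.004 m and angle between head's own z axis and vertical below 0.1 rad and angle between the x axis of head and the x axis of stand, either way round below 0.2 rad and contact force between head and the fingers below 0.05 N), for 0.2 s.
At the end, for the whole second after the job is handed in: Carrier home: underside within 4 mm of the foot's top, bore within 4 mm of the post's axis, within 0.2 rad of the stand's direction, 0.1 rad of upright. Smallest ball in its cup: centre within 8 mm of the cup's axis, 10 to 21 mm above its rim. Both at rest (horizontal distance between head and stand_seat below 0.004 m and z of head in the frame of stand_seat below 0.004 m and angle between head's own z axis and vertical below 0.1 rad and angle between the x axis of head and the x axis of stand, either way round below 0.2 rad and horizontal distance between ball_center and cup below 0.008 m and z of ball_center in the frame of cup between 0.01 and 0.021 m and linear speed of each of ball, head below 0.02 m/s); the robot touches nothing.
It fails at once if one of the other two balls is displaced by more than 15 mm (distance of any of ball_mid_center, ball_big_center from where it was at the start of the episode above 0.015 m).
It fails at once if the small box, phone, cards, mug or notepad is displaced by more than 30 mm (distance of any of ring_box, phone, cards, mug, notepad from where it was at the start of the episode above 0.03 m).
It fails at once if the ball strikes or is pressed on the carrier with more than 40 N (contact force between ball and head above 40 N).
It also fails if it takes over 64 s, if anything falls off the work surface, if the arm or the gripper's body presses on something with over 40 N, if the wrist force passes 120 N, or if a joint passes its speed limit or range.

ROBOT

A 7-joint arm with a two-finger parallel gripper is mounted at the origin on the work surface. World frame = base frame: x ahead of the robot, y to its left, z up, the work surface at z = 0. Lengths are in mm, angles in rad, forces in N, time in s.
With the tool pointing down it reaches from about 400 to 875 mm from the base axis. Payload 4.4 kg.
Tool frame: the origin (TCP) lies midway between the tips of the shut fingers; the grasp point (between the pads) lies 19 mm behind it (env.tcp_to_grasp is the distance from the TCP to the grasp point, in mm); x points along the fingers, y is the direction in which the jaws open and shut, and the axes are right-handed (so a half turn about x gives the same grasp; the last joint's range is limited). The gripper opens to 85 mm and grips with 20 to 120 N. Pads are 22 mm wide; open, the fingers measure 114 mm over their backs; the gripper's body (76 mm by 85 mm) begins 54 mm behind the grasp point. The pads swing forward as they close: fully open they stand 13 mm farther back than shut.
Start: joints at [-1.23, 0.628, 0.038, 1.517, -0.027, 0.996, -0.02], TCP at [257.165, 596.979, 231.313] pointing down, gripper open.
Joint ranges: [-3.06, 3.06], [-0.37, 2.12], [-1.25, 1.32], [0.18, 2.47], [-1.1, 4.24], [0.23, 1.98], [-2.94, 2.94]. Speed limits (rad/s): [2.57, 2.57, 3.14, 3.14, 3.14, 3.14, 3.14].

INTERFACE

Orientations are given as a unit quaternion [w, x, y, z].
In Python, from cell import sense, cams, env gives the robot as it stands. The module is installed in compiled form; this text tells all that it offers.
- The arm moves only by the tool arm_command, never from a script. Its arguments are lists of equal length, an entry for each row: "twist": the turn, a rotation vector about the world's x, y, z in degrees, a list of three; "translation": the shift along the world's x, y, z in mm, a list of three; "fingers": the finger opening in mm, from 0 to 85.4. In form: {"twist": [[wx, wy, wz], ...], "translation": [[dx, dy, dz], ...], "fingers": [fingers, ...]}. A call has 1 to 20 rows; each row shifts and turns the commanded pose from where the row before left it; what a row does not reach is not made up. A row lasts 1/10 s, in which the tool goes at most 50 mm and 8.59 degrees, less where a joint would pass 70% of its speed; a pose out of reach is approached as far as the arm can. A call with a gripper value outside its range is refused whole. The fingers move at their own pace and stop on an object; "grip_force" is the grip in N (left out, the last holds). Time passes only in rows, so rows that do not move let the fingers close. It gives the time, the measured TCP pose, the force and the opening at its end, in the units of the state.
- sense(): the state, without advancing time (a new reading comes with each control period).
- cams.get_image(name): name is "scene" or "side" or "wrist"; returns a dict with "color" (420x560x3 uint8, blue, green, red), "fx", "fy", "cx", "cy" (pixels), "world_from_camera" (4x4, takes a point from camera to world coordinates). Camera axes: x right, y up, looking along -z (the intrinsics and any distortion apply to the point x, -y, -z); pixel columns grow to the right and rows downward; lengths in mm; the calibration is good to about 2 mm. A picture is of the moment at which its call begins. There is no depth.
- env.close_job(): hands the job in, once; it reports no verdict.
The state is a dict: "time": time; "joint_positions": joint angles; "qvel": joint speeds; "joint_torque": joint torques, N m; "tool_pos": TCP position; "tool_rot": TCP orientation; "force": force on the tool from outside, world axes, zero at the start; "wrist_torque": the same for the moment, N m; "gripper_width": finger opening in mm.
Only numpy, scipy, OpenCV 4.12 (cv2) and the standard library are available. Lean on these libraries where they do the work, as an engineer would, in place of code of your own. Each camera call takes 0.05 s, during which the arm holds its last target. There are 200 camera calls.

## Working session

There is one attempt and no reset: what is moved stays moved. The work goes in short steps, Python scripts to look and compute and a tool call to move; the robot and the scene stay as the last step left them, time stands still between calls to the robot, and variables do not carry over. Pictures are saved under pics/ and viewed, on a budget of 10 in all, crops included, one or two more only if the job needs it, and the job is handed in when it is done.

Besides the shell and the picture viewer there is one more tool, called after "Emit:" as name(argument=value, ...), one argument or row to a line, values as JSON. arm_command: Moves the arm, as the interface text tells. Its arguments: {"type":"object","properties":{"twist":{"type":"array"},"translation":{"type":"array"},"fingers":{"type":"array"},"grip_force":{"type":"number"}},"required":["twist","translation","fingers"]}

```bash
mkdir -p pics; ls
cat > h.py <<'E'
import numpy as np, cv2
from cell import sense, cams, env
def ray(im,u,v):
    T=np.array(im["world_from_camera"]); d=np.array([(u-im["cx"])/im["fx"],-(v-im["cy"])/im["fy"],-1.0])
    return T[:3,3],T[:3,:3]@d
def onz(im,u,v,z):
    o,d=ray(im,u,v); return o+d*(z-o[2])/d[2]
def proj(im,p):
    T=np.array(im["world_from_camera"]); q=T[:3,:3].T@(np.array(p,float)-T[:3,3])
    return np.array([im["cx"]-im["fx"]*q[0]/q[2], im["cy"]+im["fy"]*q[1]/q[2]])
E
python3 - <<'E'
from h import *
s=sense(); print({k:np.round(v,3).tolist() for k,v in s.items()})
for n in ["scene","side"]:
    im=cams.get_image(n); print(n,[k for k in im],im["fx"],im["cx"],im["cy"],np.round(im["world_from_camera"],3).tolist())
    cv2.imwrite(f"pics/{n}0.png",cv2.resize(im["color"],(800,600)))
    np.save(f"{n}0.npy",im,allow_pickle=True)
E
```

```text
pics
{'time': 0.0, 'joint_positions': [-1.23, 0.629, 0.038, 1.518, -0.027, 0.996, -0.02], 'qvel': [0.001, -0.002, -0.001, -0.001, 0.001, 0.001, 0.002], 'joint_torque': [-0.0, -56.34, 1.226, -19.345, 0.011, 0.01, -0.0], 'tool_pos': [256.872, 596.402, 230.38], 'tool_rot': [0.692, 0.142, 0.693, -0.143], 'force': [0.399, -0.249, 1.082], 'wrist_torque': [0.065, -0.021, -0.028], 'gripper_width': 85.627}
scene ['color', 'fx', 'fy', 'cx', 'cy', 'world_from_camera'] 491.50399723996895 280.1967872563695 206.68532172591725 [[0.526, -0.469, 0.71, 1371.837], [0.851, 0.289, -0.439, -518.009], [0.001, 0.835, 0.551, 764.611], [0.0, 0.0, 0.0, 1.0]]
side ['color', 'fx', 'fy', 'cx', 'cy', 'world_from_camera'] 398.1437174599714 283.6774809962993 211.92604468896573 [[0.986, 0.103, -0.128, 362.864], [-0.164, 0.647, -0.745, -678.591], [0.006, 0.756, 0.655, 689.764], [0.0, 0.0, 0.0, 1.0]]
```

View pics/scene0.png

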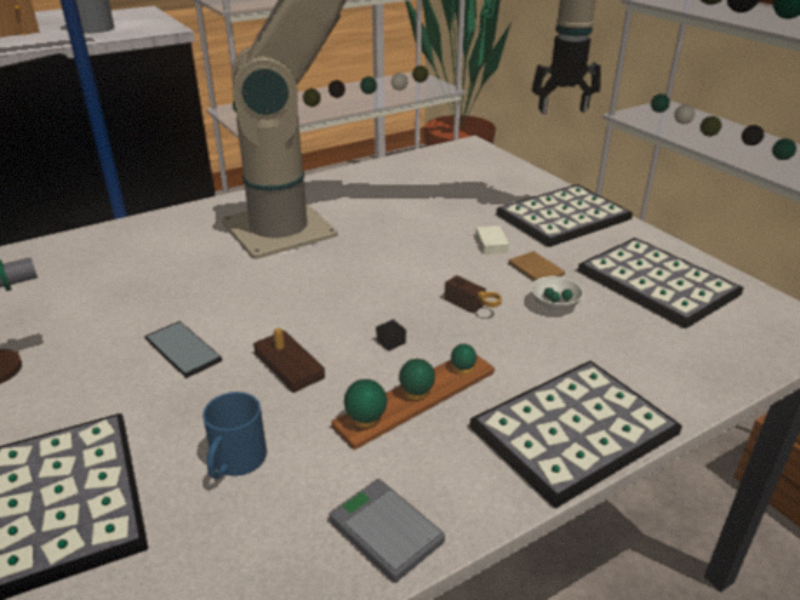

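View pics/side0.png

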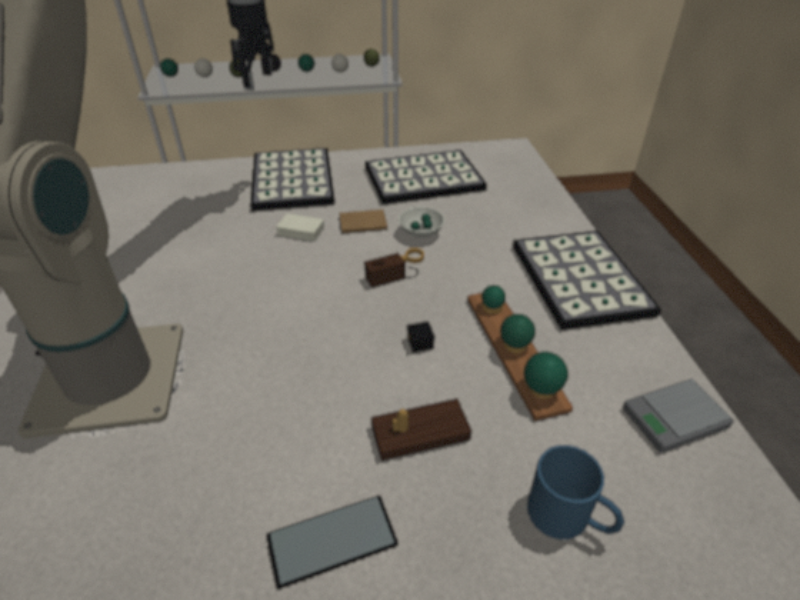

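Scene view: carrier at about (465,293), stand (288,360), small ball (463,357), ring box (390,335). Side view: carrier (385,270), stand (421,428) with post at (402,420), ball (493,297). The arm is clear of everything. Next: a rough measurement from masks.

```bash
cat >> h.py <<'E'
def tri(a,b):
    (o1,d1),(o2,d2)=a,b; d1=d1/np.linalg.norm(d1); d2=d2/np.linalg.norm(d2)
    t=np.linalg.lstsq(np.c_[d1,-d2],o2-o1,rcond=None)[0]; p,q=o1+t[0]*d1,o2+t[1]*d2
    return (p+q)/2,np.linalg.norm(p-q)
def blob(m,near):
    n,l,st,c=cv2.connectedComponentsWithStats(m.astype(np.uint8)); 
    i=min((i for i in range(1,n) if st[i,4]>30),key=lambda i:np.hypot(*(c[i]-near)))
    return l==i,c[i],st[i]
E
python3 - <<'E'
from h import *
S={n:np.load(f"{n}0.npy",allow_pickle=True).item() for n in("scene","side")}
pts={"scene":dict(ball=(324,250),mid=(291,264),big=(256,281),hub=(325,205),foot=(202,252)),"side":dict(ball=(345,208),mid=(362,232),big=(382,261),hub=(269,189),foot=(295,300))}
R={}
for n,im in S.items():
    hsv=cv2.cvtColor(im["color"],cv2.COLOR_BGR2HSV); h,s,v=[hsv[...,i].astype(int) for i in range(3)]
    green=(h>55)&(h<95)&(s>90)
    dark=((h<18)|(h>170))&(s>50)&(v<85)
    for k,p in pts[n].items():
        m,c,st=blob(green if k in("ball","mid","big") else dark,p)
        R[n,k]=c; print(n,k,hsv[p[1],p[0]],np.round(c,1),st)
        if k in("hub","foot"):
            r=cv2.minAreaRect(np.argwhere(m)[:,::-1].astype(np.float32)); 
            cnt=max(cv2.findContours(m.astype(np.uint8),0,2)[0],key=len); hull=cv2.convexHull(cnt)
            print(cv2.approxPolyDP(hull,3,True)[:,0].tolist())
for k in pts["scene"]:
    print(k,[np.round(x,1) for x in tri(ray(S["scene"],*R["scene",k]),ray(S["side"],*R["side",k]))])
a=S["scene"]["color"][170:290,160:380]; b=S["side"]["color"][160:330,240:410]
cv2.imwrite("pics/crop.png",np.hstack([cv2.resize(a,(440,240),interpolation=2),np.zeros((240,0,3),np.uint8),cv2.resize(b,(240,240))]))
E
```

```text
scene ball [ 77 144  83] [324.5 249.1] [317 241  16  17 197]
scene mid [ 73 120  89] [291.9 262.3] [281 252  22  23 373]
scene big [ 76 143  93] [255.5 279.9] [242 266  28  29 616]
scene hub [11 90 54] [324.1 205.7] [311 194  28  25 441]
[[313, 197], [321, 194], [338, 202], [337, 214], [330, 218], [312, 209]]
scene foot [ 10 122  67] [202.5 253.6] [ 178  233   49   42 1066]
[[180, 239], [200, 233], [226, 258], [226, 264], [205, 274], [178, 247]]
side ball [ 78 126  73] [345.1 207.5] [338 201  15  14 161]
side mid [ 77 124  70] [362.1 231.3] [352 221  22  22 371]
side big [ 80 141  74] [381.8 260.8] [368 247  29  28 629]
side hub [ 16 146  42] [269.3 188.5] [256 178  28  22 454]
[[283, 182], [281, 194], [259, 199], [256, 183], [275, 178]]
side foot [ 11 119  62] [294.7 300.4] [ 260  280   70   42 1780]
[[320, 281], [329, 301], [327, 307], [267, 321], [261, 292]]
ball [array([646.5,  54.4,  38.6]), np.float64(0.3)]
mid [array([657.3, -45.2,  48.5]), np.float64(1.5)]
big [array([ 668.7, -145. ,   52.5]), np.float64(0.0)]
hub [array([470.3, 183.1,  20.5]), np.float64(2.8)]
foot [array([ 472.7, -184.5,    7.3]), np.float64(0.8)]
```

Run:
```python
from h import *
from scipy.spatial.transform import Rotation as Ro
S={n:np.load(f"{n}0.npy",allow_pickle=True).item() for n in("scene","side")}
r=lambda x:np.round(x,1)
print("ring",r(tri(ray(S["scene"],343,208.8),ray(S["side"],413/1.4286,255/1.4286))[0]))
for c in [[313,197],[321,194],[338,202]]: print("hubtop",r(onz(S["scene"],*c,40)))
for c in [[275,178],[283,182],[256,183]]: print("hubtop side",r(onz(S["side"],*c,40)))
for c in [[180,239],[200,233],[226,258]]: print("foot scene",r(onz(S["scene"],*c,25)))
for c in [[320,281],[329,301],[261,292]]: print("foot side",r(onz(S["side"],*c,25)))
print("post top",r(tri(ray(S["scene"],279/1.4286,330/1.4286),ray(S["side"],404/1.4286,411/1.4286))[0]), r(onz(S["scene"],279/1.4286,330/1.4286,62)))
w=cams.get_image("wrist"); T=np.array(w["world_from_camera"]); s=sense()
q=np.array(s["tool_rot"]);R=Ro.from_quat(q[[1,2,3,0]]).as_matrix(); print(np.round(R,3)); print("cam in tool",r(R.T@(T[:3,3]-s["tool_pos"])),np.round(R.T@T[:3,:3],3),w["fx"],T[:3,3])
```

```text
ring [528.5 201.8  35.6]
hubtop [443.9 162.7  40. ]
hubtop [442.7 190.6  40. ]
hubtop [500.4 205.9  40. ]
hubtop side [489.4 205.   40. ]
hubtop side [508.2 183.3  40. ]
hubtop side [435.  190.2  40. ]
foot scene [ 411.7 -216.5   25. ]
foot scene [ 414.7 -164.    25. ]
foot scene [ 538.2 -152.4   25. ]
foot side [ 532.1 -156.1   25. ]
foot side [ 538.1 -209.3   25. ]
foot side [ 404.8 -164.9   25. ]
post top [ 446.5 -187.4   59.7] [ 449.1 -188.    62. ]
[[-0.001  0.396  0.918]
 [-0.001  0.918 -0.396]
 [-1.    -0.001 -0.   ]]
cam in tool [-143.6    0.4  -83.1] [[-0.     0.323 -0.946]
 [ 1.    -0.    -0.   ]
 [-0.    -0.946 -0.323]] 345.26463071424394 [180.88694307 630.02142027 374.261873  ]
```

Ball is at about (646,54). Carrier hub is near (470,183) with its x direction at about 0.31 rad. The stand axis is near (446,-187) at about 0.08 rad. I'm moving over the carrier for a wrist view.

Emit:
arm_command(
  twist=[
    [0,0,2.7],
    [0,0,2.7],
    [0,0,2.7],
    [0,0,2.7],
    [0,0,2.7],
    [0,0,2.7],
    [0,0,2.7],
    [0,0,2.7],
    [0,0,2.7],
    [0,0,2.7],
    [0,0,2.7],
    [0,0,2.7],
    [0,0,2.7],
    [0,0,2.7],
    [0,0,2.7],
    [0,0,0],
    [0,0,0],
    [0,0,0],
  ],
  translation=[
    [14,-27,-6],
    [14,-27,-6],
    [14,-27,-6],
    [14,-27,-6],
    [14,-27,-6],
    [14,-27,-6],
    [14,-27,-6],
    [14,-27,-6],
    [14,-27,-6],
    [14,-27,-6],
    [14,-27,-6],
    [14,-27,-6],
    [14,-27,-6],
    [14,-27,-6],
    [14,-27,-6],
    [0,0,0],
    [0,0,0],
    [0,0,0],
  ],
  fingers=[85,85,85,85,85,85,85,85,85,85,85,85,85,85,85,85,85,85],
)

```text
time: 1.95
tool_pos: [466.8, 193.1, 141.4]
tool_rot: [0.699, -0.106, 0.699, 0.106]
force: [-0.9, 0.7, -0.8]
gripper_width: 84.9
```

Run:
```python
from h import *
w=cams.get_image("wrist"); np.save("w1.npy",w,allow_pickle=True)
print(sense()["tool_pos"]); cv2.imwrite("pics/w1.png",w["color"])
```

```text
[466.70270947 193.36814332 141.48002012]
```

View pics/w1.png

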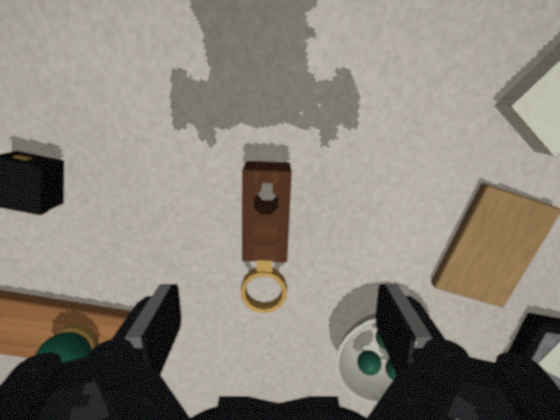

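The wrist view shows the hub top at about (243..291, 169..262). The bore is at (266,204), the notch at (266,189) and the ring at (264,288). Next I measure these exactly.

Run:
```python
from h import *
w=np.load("w1.npy",allow_pickle=True).item(); hsv=cv2.cvtColor(w["color"],cv2.COLOR_BGR2HSV); h,s,v=[hsv[...,i].astype(int) for i in range(3)]
for y in (166,175,188,198,204,210,230): print(y,[tuple(hsv[y,x].tolist()) for x in (246,258,266,274,286)])
brass=(h>12)&(h<30)&(s>120)&(v>80); brass[:262]=0; brass[315:]=0; brass[:,:235]=0; brass[:,295:]=0
ys,xs=np.nonzero(brass&(np.arange(420)[:,None]>272)); e=cv2.minEnclosingCircle(np.c_[xs,ys].astype(np.float32)); print("ring px",e)
ring=onz(w,*e[0],42); 
brown=(s>90)&(v<110)&((h<14)|(h>170)); brown[:158]=0;brown[266:]=0;brown[:,:230]=0;brown[:,305:]=0
m,c,st=blob(brown,(266,215)); print(st)
L=[];Rr=[]
for y in range(182,258,2):
    x=np.nonzero(m[y])[0]; L.append(onz(w,x[0]-.5,y,40)); Rr.append(onz(w,x[-1]+.5,y,40))
L,Rr=np.array(L),np.array(Rr)
for P in (L,Rr):
    f=cv2.fitLine(P[:,:2].astype(np.float32),cv2.DIST_HUBER,0,.01,.01).ravel(); f=f*np.sign(f[0]) if 0 else f; print("edge dir",np.degrees(np.arctan2(f[1],f[0])),f[2:])
mid=((L+Rr)/2)[:,:2]; print("width",np.linalg.norm(L-Rr,axis=1).mean().round(1))
f=cv2.fitLine(mid.astype(np.float32),cv2.DIST_HUBER,0,.01,.01).ravel(); print("mid",np.degrees(np.arctan2(f[1],f[0])),f[2:])
bx=onz(w,265.5,204,40); nt=onz(w,266.5,262,40)
print("ring",ring,"bore approx",bx,"front edge",onz(w,265.5,262,40), "ring-bore",ring-bx,np.linalg.norm((ring-bx)[:2]))
print("tri mid of box/cards etc: ring box",onz(w,35,183,32)[:2],"notepad corner",onz(w,434,290,12)[:2],onz(w,485,186,12)[:2])
```

```text
166 [(11, 157, 39), (10, 133, 44), (8, 165, 34), (16, 146, 42), (2, 179, 37)]
175 [(9, 153, 80), (10, 145, 88), (12, 165, 82), (11, 130, 94), (11, 134, 82)]
188 [(10, 132, 81), (10, 148, 86), (20, 31, 125), (14, 169, 80), (10, 144, 83)]
198 [(12, 132, 81), (2, 93, 41), (15, 26, 118), (16, 39, 72), (12, 148, 79)]
204 [(11, 127, 84), (17, 95, 43), (6, 138, 37), (4, 115, 31), (12, 152, 79)]
210 [(10, 141, 83), (10, 147, 45), (16, 188, 38), (16, 138, 50), (13, 152, 82)]
230 [(12, 159, 77), (12, 146, 91), (10, 133, 90), (12, 137, 91), (10, 134, 84)]
ring px ((263.19317626953125, 289.3863525390625), 22.519397735595703)
[ 243  162   48  100 3924]
edge dir 15.354147 [478.4087  169.26468]
edge dir 15.176338 [459.57727 199.4283 ]
width 34.0
mid 15.3396225 [481.49445 187.77887]
ring [529.56009851 200.71302393  42.        ] bore approx [461.06272534 182.17234574  40.        ] front edge [506.67686646 195.75893879  40.        ] ring-bore [68.49737317 18.5406782   2.        ] 70.96229194858226
tri mid of box/cards etc: ring box [498.89450463  12.93020986] notepad corner [502.06338666 352.07549605] [401.97837456 349.66871804]
```

Carrier bore is at about (461.0,182.2), direction 15.3°. I'll grasp at carrier x ≈ 14 mm.

Emit:
arm_command(
  twist=[
    [0,0,-1],
    [0,0,-0.9],
    [0,0,0],
    [0,0,0],
    [0,0,0],
    [0,0,0],
    [0,0,0],
    [0,0,0],
    [0,0,0],
    [0,0,0],
    [0,0,0],
    [0,0,0],
    [0,0,0],
    [0,0,0],
    [0,0,0],
    [0,0,0],
    [0,0,0],
    [0,0,0],
  ],
  translation=[
    [3.7,-3,-15],
    [3.6,-3.1,-15],
    [0,0,-20],
    [0,0,-20],
    [0,0,-20],
    [0,0,-15],
    [0,0,-12],
    [0,0,-8],
    [0,0,-5],
    [0,0,-3],
    [0,0,0],
    [0,0,0],
    [0,0,0],
    [0,0,0],
    [0,0,0],
    [0,0,0],
    [0,0,0],
    [0,0,0],
  ],
  fingers=[64,64,64,64,64,64,64,64,64,64,64,64,20,20,20,20,20,20],
  grip_force=60,
)

```text
time: 3.8
tool_pos: [474.8, 185.9, 8.9]
tool_rot: [0.701, -0.094, 0.701, 0.094]
force: [-0.9, -0.5, 5.3]
gripper_width: 35.2
```

Grasped at 35.2 mm. I'll lift and carry it to just beyond the stand, so the wrist camera sees both the stand and the carrier.

Emit:
arm_command(
  twist=[
    [0,0,0],
    [0,0,0],
    [0,0,0],
    [0,0,0],
    [0,0,0],
    [0,0,0],
    [0,0,-1],
    [0,0,-1],
    [0,0,-1],
    [0,0,-1],
    [0,0,-1],
    [0,0,-1],
    [0,0,-1],
    [0,0,-1],
    [0,0,-1],
    [0,0,-1],
    [0,0,0],
    [0,0,0],
    [0,0,0],
    [0,0,0],
  ],
  translation=[
    [0,0,8],
    [0,0,20],
    [0,0,30],
    [0,0,30],
    [0,0,30],
    [0,0,24],
    [6,-31,0],
    [6,-31,0],
    [6,-31,0],
    [6,-31,0],
    [6,-31,0],
    [6,-31,0],
    [6,-31,0],
    [6,-31,0],
    [6,-31,0],
    [6,-31,0],
    [5,-30,0],
    [0,-26,0],
    [0,0,0],
    [0,0,0],
  ],
  fingers=[20,20,20,20,20,20,20,20,20,20,20,20,20,20,20,20,20,20,20,20],
)

```text
time: 5.8
tool_pos: [538.7, -180.5, 150.1]
tool_rot: [0.706, -0.032, 0.707, 0.032]
force: [0.3, 0.1, -1.7]
gripper_width: 35.2
```

Run:
```python
from h import *
w=cams.get_image("wrist"); np.save("w2.npy",w,allow_pickle=True)
s=sense(); print(s["tool_pos"],s["tool_rot"],s["gripper_width"]); cv2.imwrite("pics/w2.png",w["color"])
```

```text
[ 538.98129156 -179.22964961  150.17888121] [ 0.70606365 -0.0323339   0.70663228  0.03315803] 35.08739280896774
```

View pics/w2.png

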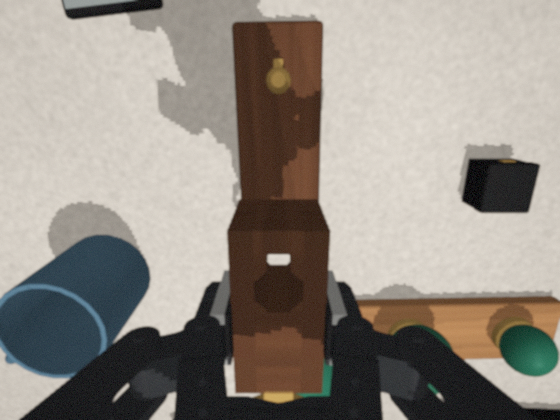

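The wrist view shows the stand foot with its corners at (234,23) and (322,23), the post at (278,78) and the key at (278,63). The held carrier is aligned: bore (278,288), notch (278,260). Next I measure both.

Run:
```python
from h import *
w=np.load("w2.npy",allow_pickle=True).item(); hsv=cv2.cvtColor(w["color"],cv2.COLOR_BGR2HSV); h,s,v=[hsv[...,i].astype(int) for i in range(3)]
brown=(s>85)&((h<20)|(h>170))&(v<150); brown[:,:225]=0; brown[:,345:]=0
def edges(rows,z):
    L=[];R=[]
    for y in rows:
        x=np.nonzero(brown[y,225:345])[0]+225; L.append(onz(w,x[0]-.5,y,z)[:2]); R.append(onz(w,x[-1]+.5,y,z)[:2])
    L,R=np.array(L,np.float32),np.array(R,np.float32)
    for n,P in (("L",L),("R",R),("mid",(L+R)/2)):
        f=cv2.fitLine(P,cv2.DIST_HUBER,0,.01,.01).ravel(); print(n,"deg",np.degrees(np.arctan2(f[1],f[0])).round(2),"y at x=450",(f[3]+f[1]/f[0]*(450-f[2])).round(2),"y at 525",(f[3]+f[1]/f[0]*(525-f[2])).round(2),f[2:])
    print("width",np.linalg.norm(L-R,axis=1).mean())
print("foot"); edges(range(35,190,3),25)
r=np.nonzero(brown[:60,260:270].all(1))[0][0]; print("rear row",r,onz(w,278,r-.5,25))
brass=(h>14)&(h<32)&(s>100)&(v>85); brass[120:]=0; brass[:,:255]=0; brass[:,300:]=0
m,c,st=blob(brass,(278,75)); print("brass",c,st)
for y in range(56,98,2): x=np.nonzero(m[y])[0]; print(y,(x[0],x[-1]) if len(x) else None, hsv[y,278],end=";")
print()
big=brass.astype(np.uint8)
print("hub"); edges(range(300,325,3),182)
for y in range(240,320,4): print(y,hsv[y,264].tolist(),hsv[y,278].tolist(),end=";")
cv2.imwrite("pics/w2c.png",np.hstack([cv2.resize(w["color"][40:110,243:313],(400,400),interpolation=2),cv2.resize(w["color"][240:330,233:323],(400,400),interpolation=2)]))
```

```text
foot
L deg 6.13 y at x=450 -218.79 y at 525 -210.74 [ 469.1722  -216.73357]
R deg 5.76 y at x=450 -157.05 y at 525 -149.48 [ 457.73856 -156.27086]
mid deg 5.98 y at x=450 -187.92 y at 525 -180.07 [ 466.39313 -186.20209]
width 61.315376
rear row 23 [ 406.48133514 -191.88699398   25.        ]
brass [278.10866142  76.85984252] [266  57  25  37 635]
56 None [ 14 154  73];58 (np.int64(274), np.int64(282)) [ 18 146 117];60 (np.int64(273), np.int64(283)) [ 20 135 151];62 (np.int64(273), np.int64(283)) [ 19 138 142];64 (np.int64(273), np.int64(283)) [ 19 138 137];66 (np.int64(273), np.int64(283)) [ 18 140 131];68 (np.int64(272), np.int64(284)) [ 20 145 123];70 (np.int64(270), np.int64(286)) [ 19 145 134];72 (np.int64(268), np.int64(288)) [ 20 139 147];74 (np.int64(267), np.int64(289)) [ 19 134 156];76 (np.int64(267), np.int64(289)) [ 20 138 153];78 (np.int64(266), np.int64(290)) [ 20 140 153];80 (np.int64(266), np.int64(290)) [ 19 141 155];82 (np.int64(266), np.int64(290)) [ 20 140 151];84 (np.int64(267), np.int64(290)) [ 20 140 151];86 (np.int64(268), np.int64(289)) [ 19 138 148];88 (np.int
[... 344 characters left out ...]
=450 -188.23 y at 525 -181.21 [ 532.2688  -180.52669]
width 35.929634
240 [7, 126, 67] [11, 135, 70];244 [11, 141, 67] [11, 143, 66];248 [6, 131, 68] [12, 158, 68];252 [12, 136, 71] [12, 129, 71];256 [10, 140, 71] [19, 20, 216];260 [10, 143, 68] [20, 18, 214];264 [10, 131, 72] [17, 26, 174];268 [8, 127, 66] [13, 193, 49];272 [10, 156, 62] [16, 162, 52];276 [12, 128, 50] [11, 153, 50];280 [14, 120, 51] [9, 122, 50];284 [9, 219, 42] [11, 127, 54];288 [11, 120, 51] [14, 143, 48];292 [8, 113, 54] [5, 125, 57];296 [12, 132, 54] [11, 137, 56];300 [11, 127, 54] [10, 132, 54];304 [9, 115, 53] [8, 111, 53];308 [13, 134, 59] [10, 139, 55];312 [11, 143, 68] [9, 139, 57];316 [10, 138, 63] [11, 137, 65];
```

View pics/w2c.png

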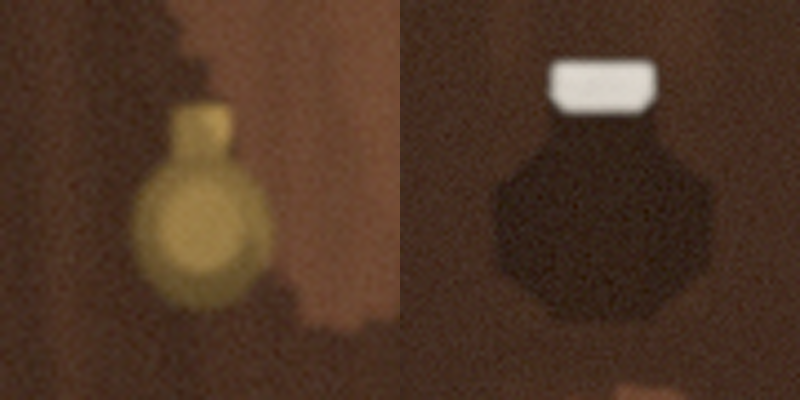

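Run:
```python
from h import *
w=np.load("w2.npy",allow_pickle=True).item()
print("post top",onz(w,278,79.7,62),"outer",onz(w,278.5,80.6,56),"bore",onz(w,278.7,289.5,182), "notch end/key top end", onz(w,278,58,45))
# sanity: triangulate post with fixed cams
S={n:np.load(f"{n}0.npy",allow_pickle=True).item() for n in("scene","side")}
print("rear edge of hub top",[onz(w,278,y,182)[:2] for y in (236,390)], np.array(w["world_from_camera"])[:3,3])
for n,im in S.items():
    hsv=cv2.cvtColor(im["color"],cv2.COLOR_BGR2HSV); u,v=np.round(proj(im,[447,-188,50])).astype(int)
    p=im["color"][v-25:v+25,u-25:u+25]; hh=hsv[v-25:v+25,u-25:u+25].astype(int)
    m=(hh[...,0]>14)&(hh[...,0]<32)&(hh[...,1]>90)&(hh[...,2]>85); ys,xs=np.nonzero(m); print(n,u,v,len(xs),xs.mean()+u-25,ys.min()+v-25,ys.max()+v-25)
    print([xs[ys==y].mean().round(1)+u-25 for y in sorted(set(ys))])
    for z in(25,40,62):print(z,proj(im,[446.5,-188,z]).round(1))
```

```text
post top [ 444.93331602 -188.42863983   62.        ] outer [ 445.1476198  -188.07984909   56.        ] bore [ 522.57721635 -181.23751512  182.        ] notch end/key top end [ 430.8458457  -189.69173349   45.        ]
rear edge of hub top [array([ 501.41170596, -183.42385336]), array([ 569.68659216, -177.20833691])] [ 456.24134593 -187.66367691  293.97381208]
scene 195 235 86 194.95348837209303 230 244
[np.float64(194.5), np.float64(194.5), np.float64(194.5), np.float64(194.5), np.float64(194.5), np.float64(194.5), np.float64(194.5), np.float64(195.0), np.float64(195.0), np.float64(195.5), np.float64(195.5), np.float64(195.5), np.float64(195.5), np.float64(195.5), np.float64(195.5)]
25 [196.3 242.6]
40 [195.7 237.7]
62 [194.9 230.5]
side 283 291 102 280.44117647058823 287 300
[np.float64(282.0), np.float64(281.5), np.float64(281.5), np.float64(282.0), np.float64(281.5), np.float64(281.5), np.float64(279.6), np.float64(279.5), np.float64(279.5), np.float64(280.0), np.float64(280.1), np.float64(279.5), np.float64(279.5), np.float64(281.5)]
25 [282.7 298.4]
40 [282.7 293.8]
62 [282.8 286.9]
```

Run:
```python
from h import *
for f,cols,z,rng in (("w1",(250,284),40,(155,272)),("w2",(245,312),182,(190,400))):
    w=np.load(f+".npy",allow_pickle=True).item(); g=w["color"][:,cols[0]:cols[1]].astype(float); c=[j for j in range(cols[1]-cols[0]) if abs(j+cols[0]-(266 if f=="w1" else 278))>(13 if f=="w1" else 27)]
    p=g[:,c].mean(1)  # rows x 3
    d=np.abs(np.diff(p,axis=0)).sum(1); r=[i for i in range(*rng) if d[i]>12]; print(f,[(i,d[i].round()) for i in r])
    # bore: dark profile columns
    q=w["color"][:,(262 if f=="w1" else 268):(270 if f=="w1" else 290)].astype(float).sum(2).mean(1); print([(i,int(q[i])) for i in range(*( (180,226) if f=="w1" else (262,325))) ])
```

```text
w1 [(159, np.float64(25.0)), (160, np.float64(70.0)), (161, np.float64(98.0)), (162, np.float64(73.0)), (163, np.float64(16.0)), (169, np.float64(18.0)), (170, np.float64(28.0)), (171, np.float64(21.0)), (172, np.float64(13.0)), (177, np.float64(12.0)), (259, np.float64(31.0)), (260, np.float64(75.0)), (261, np.float64(77.0)), (262, np.float64(46.0)), (263, np.float64(12.0)), (264, np.float64(18.0)), (265, np.float64(20.0)), (267, np.float64(12.0)), (268, np.float64(17.0)), (269, np.float64(22.0)), (270, np.float64(15.0)), (271, np.float64(12.0))]
[(180, 173), (181, 187), (182, 230), (183, 291), (184, 332), (185, 345), (186, 349), (187, 354), (188, 355), (189, 350), (190, 354), (191, 352), (192, 354), (193, 356), (194, 360), (195, 356), (196, 354), (197, 349), (198, 338), (199, 290), (200, 192), (201, 99), (202, 75), (203, 66), (204, 65), (205, 77), (206, 73), (207, 72), (208, 74), (209, 80), (210, 70), (211, 81), (212, 69), (213, 85), (214, 122), (215, 157), (216, 172), (217, 166), (218, 164), (219, 170), (220, 170), (221, 166), (222, 178), (223, 178), (224, 176), (225, 183)]
w2 [(1
[... 455 characters left out ...]
40), (267, 105), (268, 106), (269, 108), (270, 107), (271, 111), (272, 109), (273, 108), (274, 108), (275, 108), (276, 107), (277, 106), (278, 109), (279, 110), (280, 107), (281, 109), (282, 110), (283, 109), (284, 114), (285, 109), (286, 107), (287, 108), (288, 107), (289, 105), (290, 112), (291, 107), (292, 107), (293, 108), (294, 111), (295, 111), (296, 112), (297, 108), (298, 111), (299, 109), (300, 108), (301, 112), (302, 106), (303, 110), (304, 109), (305, 107), (306, 112), (307, 109), (308, 107), (309, 111), (310, 109), (311, 111), (312, 126), (313, 137), (314, 145), (315, 143), (316, 136), (317, 144), (318, 137), (319, 143), (320, 135), (321, 145), (322, 141), (323, 142), (324, 144)]
```

Run:
```python
from h import *
from scipy.optimize import least_squares
for f,c,yaw,z0,ms in (("w1",266,15.3,40,[(170.9+.5,-24),(183.3,-15),(214.2,9),(261.5+.5,48)]),("w2",278.5,5.4,182,[(232,-24),(254.5,-15),(312.3,9),(393,48)])):
    w=np.load(f+".npy",allow_pickle=True).item(); e=np.array([np.cos(np.radians(yaw)),np.sin(np.radians(yaw))])
    F=lambda p:[onz(w,c,r,p[1])[:2]@e-k-p[0] for r,k in ms]
    r=least_squares(F,[500,z0]); print(f,"fit",r.x,np.round(r.fun,2)); 
    v=[onz(w,c,rr,z0)[:2]@e-k for rr,k in ms]; print("at nominal z",np.round(v,2))
    tcp=np.array([467.2,192.0]) if f=="w1" else np.array([539.5,-180.1]); print("tcp along e",tcp@e)
```

```text
w1 fit [492.03125406  40.31003222] [ 0.24 -0.03 -0.38  0.18]
at nominal z [492.33 492.08 491.75 492.36]
tcp along e 501.30485149683483
w2 fit [504.35198019 181.66092239] [ 0.21 -0.17 -0.1   0.07]
at nominal z [504.43 504.02 504.02 504.07]
tcp along e 520.1567726746972
```

The relative shift from bore to post is (-78.5,-7.0) mm with a +0.6° turn. I'm moving over the post and lowering to just above its tip.

Emit:
arm_command(
  twist=[
    [0,0,0.6],
    [0,0,0],
    [0,0,0],
    [0,0,0],
    [0,0,0],
    [0,0,0],
    [0,0,0],
    [0,0,0],
    [0,0,0],
    [0,0,0],
    [0,0,0],
    [0,0,0],
    [0,0,0],
    [0,0,0],
  ],
  translation=[
    [-20,-2,0],
    [-20,-2,0],
    [-20,-2,0],
    [-18.5,-1,0],
    [0,0,-20],
    [0,0,-20],
    [0,0,-20],
    [0,0,-10],
    [0,0,-5],
    [0,0,-3],
    [0,0,0],
    [0,0,0],
    [0,0,0],
    [0,0,0],
  ],
  fingers=[20,20,20,20,20,20,20,20,20,20,20,20,20,20],
)

```text
time: 7.25
tool_pos: [461.2, -187.2, 72.7]
tool_rot: [0.706, -0.036, 0.706, 0.036]
force: [0.2, 0.4, -2.7]
gripper_width: 34.9
```

Run:
```python
from h import *
ims=[]
for n in ("scene","side"):
    im=cams.get_image(n); u,v=np.round(proj(im,[460,-187,60])).astype(int); u,v=max(u,45),max(v,45)
    ims.append(cv2.resize(im["color"][v-45:v+45,u-45:u+45],(400,400),interpolation=2))
s=sense(); print(s["tool_pos"],s["force"],s["wrist_torque"]); cv2.imwrite("pics/pre.png",np.hstack(ims))
```

```text
[ 461.08412723 -187.21375127   72.56521491] [ 0.05335018  1.28585753 -2.11448519] [ 0.0151999  -0.03339077 -0.01820982]
```

View pics/pre.png

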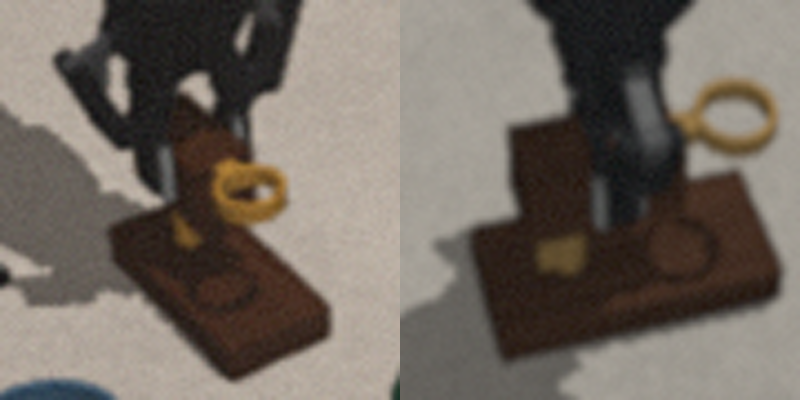

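Both views show the post right under the hub. I'm lowering gently and watching the forces.

Emit:
arm_command(
  twist=[
    [0,0,0],
    [0,0,0],
    [0,0,0],
    [0,0,0],
    [0,0,0],
    [0,0,0],
  ],
  translation=[
    [0,0,-2],
    [0,0,-2],
    [0,0,-2],
    [0,0,-1],
    [0,0,0],
    [0,0,0],
  ],
  fingers=[20,20,20,20,20,20],
)

```text
time: 7.95
tool_pos: [461.0, -187.1, 65.3]
tool_rot: [0.706, -0.036, 0.706, 0.036]
force: [0.4, 0.6, -1.4]
gripper_width: 35.0
```

Emit:
arm_command(
  twist=[
    [0,0,0],
    [0,0,0],
    [0,0,0],
    [0,0,0],
    [0,0,0],
    [0,0,0],
  ],
  translation=[
    [0,0,-1],
    [0,0,-1],
    [0,0,-1],
    [0,0,-1],
    [0,0,0],
    [0,0,0],
  ],
  fingers=[20,20,20,20,20,20],
)

```text
time: 8.55
tool_pos: [461.0, -187.1, 61.3]
tool_rot: [0.706, -0.036, 0.706, 0.036]
force: [0.8, 0.2, -2.5]
gripper_width: 35.5
```

No contact force with the taper passed. On to the key.

Emit:
arm_command(
  twist=[
    [0,0,0],
    [0,0,0],
    [0,0,0],
    [0,0,0],
    [0,0,0],
    [0,0,0],
    [0,0,0],
  ],
  translation=[
    [0,0,-2],
    [0,0,-2],
    [0,0,-2],
    [0,0,-2],
    [0,0,-2],
    [0,0,0],
    [0,0,0],
  ],
  fingers=[20,20,20,20,20,20,20],
)

```text
time: 9.25
tool_pos: [460.9, -187.1, 51.2]
tool_rot: [0.706, -0.036, 0.706, 0.036]
force: [0.6, -0.3, -2.0]
gripper_width: 35.3
```

Emit:
arm_command(
  twist=[
    [0,0,0],
    [0,0,0],
    [0,0,0],
    [0,0,0],
    [0,0,0],
    [0,0,0],
    [0,0,0],
    [0,0,0],
  ],
  translation=[
    [0,0,-3],
    [0,0,-3],
    [0,0,-3],
    [0,0,-3],
    [0,0,-3],
    [0,0,-2],
    [0,0,0],
    [0,0,0],
  ],
  fingers=[20,20,20,20,20,20,20,20],
)

```text
time: 10.05
tool_pos: [461.0, -187.1, 34.3]
tool_rot: [0.706, -0.036, 0.706, 0.036]
force: [-0.1, -0.5, -3.2]
gripper_width: 35.2
```

Emit:
arm_command(
  twist=[
    [0,0,0],
    [0,0,0],
    [0,0,0],
    [0,0,0],
  ],
  translation=[
    [0,0,-0.5],
    [0,0,-0.5],
    [0,0,0],
    [0,0,0],
  ],
  fingers=[20,20,20,20],
)

```text
time: 10.45
tool_pos: [461.1, -187.2, 33.9]
tool_rot: [0.706, -0.036, 0.706, 0.036]
force: [-1.2, 0.6, 5.8]
gripper_width: 35.2
```

Contact on the foot at home height (5.8 N). I'm releasing, then rising for a check.

Emit:
arm_command(
  twist=[
    [0,0,0],
    [0,0,0],
    [0,0,0],
    [0,0,0],
    [0,0,0],
    [0,0,0],
    [0,0,0],
    [0,0,0],
    [0,0,0],
    [0,0,0],
    [0,0,0],
    [0,0,0],
    [0,0,0],
  ],
  translation=[
    [0,0,0],
    [0,0,0],
    [0,0,0],
    [0,0,0],
    [0,0,0],
    [0,0,0],
    [0,0,0],
    [0,0,10],
    [0,0,20],
    [0,0,30],
    [0,0,40],
    [0,0,20],
    [0,0,0],
  ],
  fingers=[40,46,52,60,60,60,60,60,60,60,60,60,60],
)

```text
time: 11.75
tool_pos: [463.0, -187.9, 156.8]
tool_rot: [0.708, -0.037, 0.704, 0.035]
force: [0.6, 0.5, 0.3]
gripper_width: 59.4
```

Emit:
arm_command(
  twist=[
    [0,0,0],
    [0,0,0],
    [0,0,0],
    [0,0,0],
    [0,0,0],
    [0,0,0],
    [0,0,0],
    [0,0,0],
    [0,0,0],
    [0,0,0],
    [0,0,0],
    [0,0,0],
  ],
  translation=[
    [18.5,24,0],
    [18.5,24,0],
    [18.5,24,0],
    [18.5,24,0],
    [18.5,24,0],
    [18.5,24,0],
    [18.5,24,0],
    [18.5,24,0],
    [18.5,24,0],
    [18.5,25,0],
    [0,0,0],
    [0,0,0],
  ],
  fingers=[66,66,66,66,66,66,66,66,66,66,66,66],
)

```text
time: 12.95
tool_pos: [645.1, 54.4, 152.2]
tool_rot: [0.705, -0.037, 0.707, 0.037]
force: [0.7, 0.1, -0.1]
gripper_width: 66.1
```

Run:
```python
from h import *
w=cams.get_image("wrist"); np.save("w3.npy",w,allow_pickle=True); im=cams.get_image("side"); sc=cams.get_image("scene"); np.save("side3.npy",im,allow_pickle=True); np.save("scene3.npy",sc,allow_pickle=True)
s=sense(); print(s["tool_pos"],s["force"])
def crop(im,p,k=45):
    u,v=np.round(proj(im,p)).astype(int); return cv2.resize(im["color"][v-k:v+k,u-k:u+k],(300,300),interpolation=2)
cv2.imwrite("pics/home.png",np.hstack([cv2.resize(w["color"],(400,300)),np.zeros((300,0,3),np.uint8),crop(sc,[470,-187,50])[:,:200*2][:, :200], crop(im,[470,-187,50])[:,50:250]]))
hsv=cv2.cvtColor(w["color"],cv2.COLOR_BGR2HSV); h,s_,v=[hsv[...,i].astype(int) for i in range(3)]
green=(h>55)&(h<95)&(s_>90)
n,l,st,c=cv2.connectedComponentsWithStats(green.astype(np.uint8))
for i in range(1,n):
    if st[i,4]>200: print(st[i],c[i].round(1),onz(w,*c[i],39).round(1))
print("ball proj",proj(w,[646.5,54.4,39]))
for n_,I,R0 in(("scene",sc,"scene0.npy"),("side",im,"side0.npy")):
    print(n_,"ring exp",proj(I,[519.7,-180.5,64]).round(1))
    hs=cv2.cvtColor(I["color"],cv2.COLOR_BGR2HSV).astype(int); u,v_=np.round(proj(I,[519.7,-180.5,64])).astype(int)
    hh=hs[v_-25:v_+25,u-25:u+25]; m=(hh[...,0]>12)&(hh[...,0]<32)&(hh[...,1]>110)&(hh[...,2]>95); ys,xs=np.nonzero(m); print(len(xs),xs.min()+u-25,xs.max()+u-25,ys.min()+v_-25,ys.max()+v_-25)
```

```text
[645.06301975  52.098701   152.85485489] [ 0.84760541  0.85170331 -0.48069408]
[   0  178   59   87 3996] [ 24.5 220.7] [ 674.1 -143.3   39. ]
[ 103  182   79   73 4519] [142.1 218.2] [662.3 -50.9  39. ]
[ 250  187   53   54 2222] [275.8 213.7] [647.7  53.5  39. ]
ball proj [277.15567524 212.42068458]
scene ring exp [210.5 244.6]
185 192 217 229 252
side ring exp [318.1 278.8]
124 304 326 272 287
```

View pics/home.png

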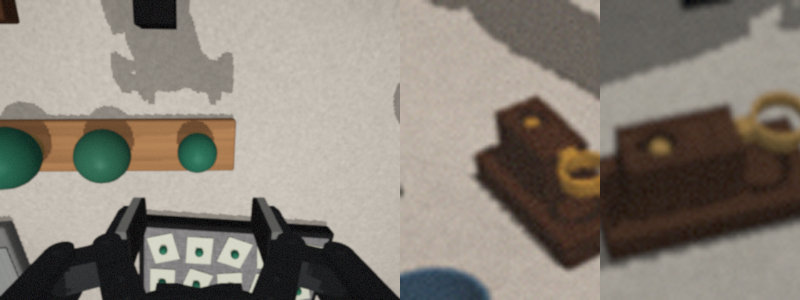

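The carrier is home: the post shows flush in the bore, and the ring cup is over the long end. The ball is at about (647,54) in both estimates, centred between the open fingers. I'm descending on it.

Emit:
arm_command(
  twist=[
    [0,0,0],
    [0,0,0],
    [0,0,0],
    [0,0,0],
    [0,0,0],
    [0,0,0],
    [0,0,0],
    [0,0,0],
    [0,0,0],
    [0,0,0],
    [0,0,0],
    [0,0,0],
    [0,0,0],
    [0,0,0],
    [0,0,0],
    [0,0,0],
    [0,0,0],
  ],
  translation=[
    [1,0,-20],
    [0,0,-25],
    [0,0,-25],
    [0,0,-20],
    [0,0,-15],
    [0,0,-12],
    [0,0,-9],
    [0,0,-6],
    [0,0,-2.5],
    [0,0,0],
    [0,0,0],
    [0,0,0],
    [0,0,0],
    [0,0,0],
    [0,0,0],
    [0,0,0],
    [0,0,0],
  ],
  fingers=[66,66,66,66,66,66,66,66,66,66,66,56,46,38,30,30,30],
  grip_force=30,
)

```text
time: 14.8
tool_pos: [647.4, 53.4, 19.3]
tool_rot: [0.706, -0.036, 0.706, 0.036]
force: [0.3, -2.1, 5.0]
gripper_width: 42.6
```

Emit:
arm_command(
  twist=[
    [0,0,0],
    [0,0,0],
    [0,0,0],
    [0,0,0],
    [0,0,0],
    [0,0,0],
    [0,0,0],
    [0,0,0],
    [0,0,0],
    [0,0,0],
    [0,0,0],
    [0,0,0],
    [0,0,0],
    [0,0,0],
    [0,0,0],
    [0,0,0],
    [0,0,0],
    [0,0,0],
    [0,0,0],
    [0,0,0],
  ],
  translation=[
    [0,0,6],
    [0,0,15],
    [0,0,25],
    [0,0,30],
    [0,0,30],
    [0,0,30],
    [0,0,16],
    [-5,-15,0],
    [-5,-20,0],
    [-5,-20,0],
    [-5,-20,0],
    [-5,-20,0],
    [-5,-20,0],
    [-5,-20,0],
    [-5,-20,0],
    [-5,-20,0],
    [-5,-20,0],
    [-7,-15,0],
    [0,0,0],
    [0,0,0],
  ],
  fingers=[30,30,30,30,30,30,30,30,30,30,30,30,30,30,30,30,30,30,30,30],
)

```text
time: 16.8
tool_pos: [589.5, -155.8, 170.5]
tool_rot: [0.706, -0.036, 0.706, 0.036]
force: [0.1, 0.4, -1.5]
gripper_width: 42.5
```

Run:
```python
from h import *
w=cams.get_image("wrist"); np.save("w4.npy",w,allow_pickle=True); s=sense(); print(s["tool_pos"],s["gripper_width"],s["force"])
print("cup exp",proj(w,[519.7,-180.5,67])); cv2.imwrite("pics/w4.png",w["color"])
```

```text
[ 589.99593967 -154.80398417  170.64232299] 42.43667837879949 [-0.02083466  0.58036236 -0.60760444]
cup exp [251.74184268 115.33640477]
```

View pics/w4.png

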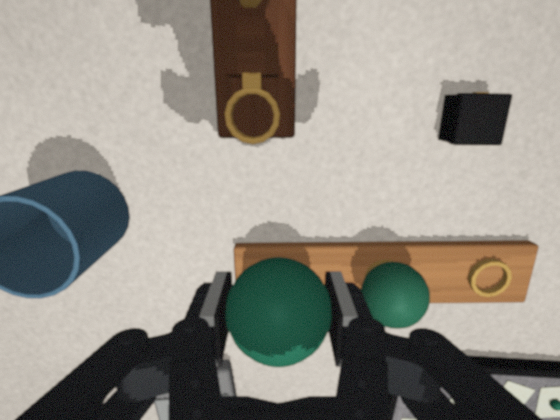

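The ball is held in the fingers at (278,311). The ring cup is at (252,115), which matches the prediction. Next I measure the relative shift.

Run:
```python
from h import *
w=np.load("w4.npy",allow_pickle=True).item(); hsv=cv2.cvtColor(w["color"],cv2.COLOR_BGR2HSV); h,s,v=[hsv[...,i].astype(int) for i in range(3)]
m=(h>15)&(h<32)&(s>100)&(v>70); m[:88]=0; m[150:]=0; m[:,:215]=0; m[:,290:]=0
ys,xs=np.nonzero(m); print(len(xs),xs.min(),xs.max(),ys.min(),ys.max())
cnt,hi=cv2.findContours(m.astype(np.uint8),cv2.RETR_CCOMP,cv2.CHAIN_APPROX_NONE)
for c,q in zip(cnt,hi[0]):
    if len(c)>40: e=cv2.fitEllipse(c); print("hole" if q[3]>=0 else "outer",np.round(e[0],1),np.round(e[1],1),onz(w,*e[0],67).round(1),onz(w,*e[0],55).round(1))
g=(h>60)&(h<95)&(s>90); g[:240]=0; g[:,:215]=0; g[:,345:]=0; b,c,st=blob(g,(278,311)); hull=cv2.convexHull(np.argwhere(b)[:,::-1].astype(np.int32)); 
ys,xs=np.nonzero(b); print("ball",st,c); cc=[(st[0]+st[2]/2),(st[1]+st[3]/2)]
(cx,cy),r=cv2.minEnclosingCircle(hull); print("mec",cx,cy,r)
for z in(189,191): 
  for p in (cc,(cx,cy)): print(z,onz(w,*p,z).round(2))
T=np.array(w["world_from_camera"]); 
C=np.array([589.5,-155.0,0]); 
for p in ([589.7,-156.1,191],): print("proj tcp-ball",proj(w,p))
```

```text
1173 224 279 88 143
outer [251.8 114.8] [54.6 56. ] [ 519.3 -180.5   67. ] [ 519.9 -181.3   55. ]
hole [252.5 115. ] [40.6 43.1] [ 519.4 -180.    67. ] [ 520.  -180.8   55. ]
ball [ 224  258  109  108 8872] [278.13176285 311.66862038]
mec 278.0899658203125 312.7826232910156 54.86979675292969
189 [ 592.09 -154.87  189.  ]
189 [ 592.5 -155.   189. ]
191 [ 590.74 -155.01  191.  ]
191 [ 591.13 -155.14  191.  ]
proj tcp-ball [276.15091088 309.64436615]
```

Emit:
arm_command(
  twist=[
    [0,0,0],
    [0,0,0],
    [0,0,0],
    [0,0,0],
    [0,0,0],
    [0,0,0],
    [0,0,0],
    [0,0,0],
    [0,0,0],
    [0,0,0],
    [0,0,0],
    [0,0,0],
    [0,0,0],
    [0,0,0],
  ],
  translation=[
    [-14,-5,0],
    [-14,-5,0],
    [-14,-5,0],
    [-14,-5,0],
    [-14.5,-5,0],
    [0,0,-20],
    [0,0,-20],
    [0,0,-20],
    [0,0,-18],
    [0,0,-12],
    [0,0,-8],
    [0,0,-5],
    [0,0,0],
    [0,0,0],
  ],
  fingers=[30,30,30,30,30,30,30,30,30,30,30,30,30,30],
)

```text
time: 18.25
tool_pos: [520.0, -181.1, 68.3]
tool_rot: [0.707, -0.036, 0.706, 0.036]
force: [-0.1, 0.3, -1.0]
gripper_width: 42.6
```

Emit:
arm_command(
  twist=[
    [0,0,0],
    [0,0,0],
    [0,0,0],
    [0,0,0],
    [0,0,0],
    [0,0,0],
  ],
  translation=[
    [0,0,-1],
    [0,0,-1],
    [0,0,-1],
    [0,0,-0.5],
    [0,0,0],
    [0,0,0],
  ],
  fingers=[30,30,30,30,30,30],
)

```text
time: 18.85
tool_pos: [519.4, -181.1, 64.3]
tool_rot: [0.706, -0.036, 0.706, 0.036]
force: [0.0, 0.4, -1.3]
gripper_width: 42.4
```

Emit:
arm_command(
  twist=[
    [0,0,0],
    [0,0,0],
    [0,0,0],
    [0,0,0],
    [0,0,0],
  ],
  translation=[
    [0,0,-0.5],
    [0,0,-0.5],
    [0,0,-0.5],
    [0,0,0],
    [0,0,0],
  ],
  fingers=[30,30,30,30,30],
)

```text
time: 19.35
tool_pos: [520.1, -181.1, 63.2]
tool_rot: [0.707, -0.036, 0.706, 0.036]
force: [0.4, -0.5, 4.3]
gripper_width: 41.9
```

Contact came at the predicted seat height (4.3 N). I'm releasing slowly, then rising.

Emit:
arm_command(
  twist=[
    [0,0,0],
    [0,0,0],
    [0,0,0],
    [0,0,0],
    [0,0,0],
    [0,0,0],
    [0,0,0],
    [0,0,0],
    [0,0,0],
    [0,0,0],
    [0,0,0],
    [0,0,0],
    [0,0,0],
    [0,0,0],
    [0,0,0],
    [0,0,0],
    [0,0,0],
    [0,0,0],
  ],
  translation=[
    [0,0,0],
    [0,0,0],
    [0,0,0],
    [0,0,0],
    [0,0,0],
    [0,0,0],
    [0,0,0],
    [0,0,0],
    [0,0,5],
    [0,0,10],
    [0,0,20],
    [0,0,25],
    [0,0,25],
    [0,0,25],
    [0,0,15],
    [0,20,0],
    [0,0,0],
    [0,0,0],
  ],
  fingers=[44,46,48,52,56,60,64,66,66,66,66,66,66,66,66,66,66,66],
)

```text
time: 21.15
tool_pos: [519.4, -161.2, 188.3]
tool_rot: [0.706, -0.037, 0.706, 0.037]
force: [0.2, -0.2, -0.9]
gripper_width: 66.2
```

Run:
```python
from h import *
w=cams.get_image("wrist"); sc=cams.get_image("scene"); sd=cams.get_image("side"); C={}
for n,im in(("scene",sc),("side",sd)):
    hsv=cv2.cvtColor(im["color"],cv2.COLOR_BGR2HSV); h,s,v=[hsv[...,i].astype(int) for i in range(3)]
    p=proj(im,[519.5,-180.5,83]); m,c,st=blob((h>55)&(h<95)&(s>90),p); print(n,p.round(1),c.round(1),st); C[n]=ray(im,*c)
print("ball",tri(C["scene"],C["side"]))
def crop(im,p,k=45):
    u,v=np.round(proj(im,p)).astype(int); return cv2.resize(im["color"][v-k:v+k,u-k:u+k],(300,300),interpolation=2)
cv2.imwrite("pics/end.png",np.vstack([np.hstack([crop(sc,[490,-187,60]),crop(sd,[490,-187,60])]),cv2.resize(w["color"],(600,300))]))
```

```text
scene [209.8 238. ] [209.3 237.9] [201 230  17  17 228]
side [318.6 272.6] [318.4 272.7] [310 263  18  20 289]
ball (array([ 518.91700646, -181.36404884,   83.49458477]), np.float64(0.24490174900238154))
```

View pics/end.png

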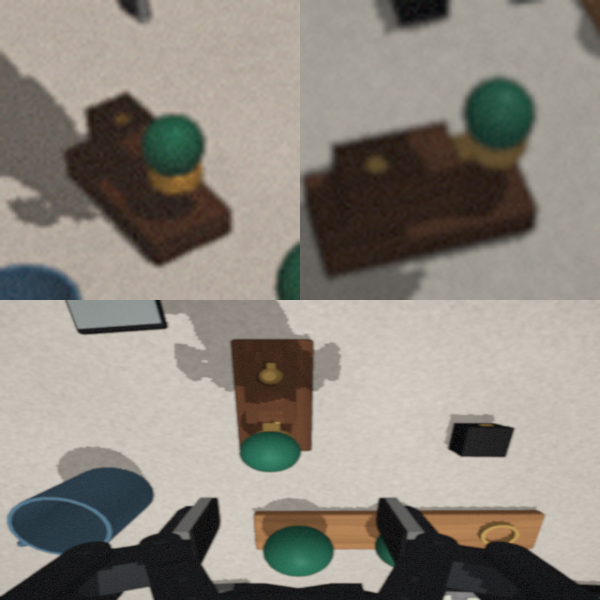

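The ball sits in the ring cup at (518.9,-181.4,83.5), against an expected (519.5,-180.5,83). The carrier is home with the post and key in the bore and notch, and the gripper is clear. I'm handing in.

```bash
python3 -c "
from h import *
print(env.close_job())"
```

```text
the job is handed in; nothing more can be done
None
```

The display stand is assembled and the job is handed in, at about 21 s of the 64 s allowed. The simulator reports no verdict.

- **Carrier:** I set it on the keyed post without noticeable insertion force. It met the foot at the expected height, with a reading of 5.8 N, and I let it go. The pictures afterwards show it home, with the post and key in the bore and notch.
- **Ball:** I set the smallest ball in the ring cup with a reading of about 4 N. Triangulated from the two fixed cameras, it lies at (518.9, -181.4, 83.5) mm. The expected position was (519.5, -180.5, 83), so it is about 1 mm off.
- **Other objects:** The other two balls and the small box looked undisturbed in the last pictures, though I did not measure them again. The gripper was open and clear of everything.

Two measurements disagreed slightly: the grasp offset on the carrier differed by about 1.2 mm between two wrist views, and the ball's position by about 1.5 mm between cameras. Both are within the stated 2 mm calibration. No check failed.

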